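# Pack the closed samples into the microscopy caddy

### The arm

A 6-joint arm with a two-finger parallel gripper is mounted at the origin on the work surface. World frame = base frame: x ahead of the robot, y to its left, z up, the work surface at z = 0. Lengths are in mm, angles in rad, forces in N, time in s.
With the tool pointing down it reaches from about 275 to 750 mm from the base axis. Payload 10.2 kg.
Tool frame: the origin (TCP) lies midway between the tips of the shut fingers; the grasp point (between the pads) lies 19 mm behind it; z points along the fingers, y is the direction in which the jaws open and shut (so a half turn about z gives the same grasp; the last joint's range is limited). The gripper opens to 85 mm and grips with 20 to 120 N. Pads are 22 mm wide; open, the fingers measure 114 mm over their backs; the gripper's body (76 mm by 85 mm) begins 54 mm behind the grasp point. The pads swing forward as they close: fully open they stand 13 mm farther back than shut.
Start: joints at [-1.499, 0.313, 1.498, -0, 1.331, -0.223], TCP at [152.525, -502.362, 231.294] pointing down, gripper open.
Joint ranges: [-2.94, 2.94], [-0.97, 2.17], [0.19, 2.56], [-1.23, 4.37], [0.02, 3.11], [-2.88, 2.88]. Speed limits (rad/s): [2.39, 2.39, 3.01, 3.14, 3.14, 3.14].

### API

Orientations are given as a rotation vector (axis times angle).
In Python, from station import manip gives the robot as it stands.
- The arm moves only by the tool move_arm, never from a script. Its argument "deltas" is a list of rows, each a list of 3 entries, a list of its own where there are three numbers: the shift along the world's x, y, z in m, then the turn about the world's z in rad, then the opening in per cent of the stroke, from 0 (shut) to 100 (fully open). In form: [[[tx, ty, tz], twist, gripper], ...]. A call has 1 to 5 rows; each row shifts and turns the pose as measured when the row begins; what a row does not reach is not made up. A row lasts 1/12 s, in which the tool goes at most 41.7 mm and 7.16 degrees, less where a joint would pass 70% of its speed; a pose out of reach is approached as far as the arm can. A call is refused whole if a number of a shift passes 0.0417 or a number of a turn 0.125, either way. A call with a gripper value outside its range is refused whole. The fingers move at their own pace and stop on an object; the grip force is fixed at half the most. Time passes only in rows, so rows that do not move let the fingers close. It gives the time, the measured TCP pose, the force and the opening at its end, in the units of the state.
- manip.read_state(): the state, without advancing time (a new reading comes with each control period).
- manip.camera(name): name is "scene" or "top" or "wrist"; returns a dict with "color" (384x512x3 uint8, red, green, blue), "z_map" (384x512 float32, mm along the optical axis (not along the pixel's ray), 0 where there is no reading), "mtx" (3x3 intrinsics, pixels), "rvec" (rotation vector, rad) and "tvec" (3), from world to camera coordinates, as OpenCV has them. Camera axes: x right, y down, z forward; pixel columns grow to the right and rows downward; lengths in mm; the calibration is good to about 2 mm. A picture is of the moment at which its call begins.
- manip.close_job(): hands the job in, once; it reports no verdict.
The state is a dict: "time_s": time; "joint_positions": joint angles; "joint_velocities": joint speeds; "joint_torque": joint torques, N m; "tcp_pos": TCP position; "orientation": TCP orientation; "ft_force": force on the tool from outside, world axes, zero at the start; "wrist_torque": the same for the moment, N m; "opening": opening from 0.0 (shut) to 1.0 (fully open).
Only numpy, scipy, OpenCV 4.12 (cv2) and the standard library are available. Lean on these libraries where they do the work, as an engineer would, in place of code of your own. Each camera call takes 0.05 s, during which the arm holds its last target. There are 200 camera calls.

### The job

The microscopy class is over: pack the four closed things from the bench mat (round jar, slim vial, square staining jar and slide case) into the blue caddy, each lifted over the lip and stood upright on the floor of the white well made for its shape and size. Never tip one over on the way, and leave the two open, empty jars standing where they are.

Things in the scene. Friction and masses are not known exactly. Their poses are not given: they have to be found in the camera images.
- jar_mid (a point): Round specimen jar with closed white lid, olive contents, diameter 50 mm, 80 mm high, about 0.16 kg, upright. Its underside rests on the grey-blue bench mat (3 mm thick). Site: the centre of the thing, half-way up; z up.
- vial_mid (a point): Slim round specimen vial with closed white cap, olive contents, diameter 30 mm, 76 mm high, about 0.06 kg, upright. Its underside rests on the grey-blue bench mat (3 mm thick). Site: the centre of the thing, half-way up; z up.
- square_jar_mid (a point): Square staining jar with closed white lid, pale glass, 42 x 42 mm, 78 mm high, about 0.16 kg, upright; x and y square to its sides. Its underside rests on the grey-blue bench mat (3 mm thick). Site: the centre of the thing, half-way up; z up.
- slide_case_mid (a point): Oblong slide case standing on end, grey with white lid, 60 mm along its x, 32 mm along its y, 86 mm high, about 0.13 kg. Its underside rests on the grey-blue bench mat (3 mm thick). Site: the centre of the thing, half-way up; z up.
- open_jar_mid (a point): Open, empty round jar without lid (look-alike, stays), pale glass, diameter 50 mm, 72 mm high, about 0.12 kg. Its underside rests on the grey-blue bench mat (3 mm thick). Site: the centre of the thing, half-way up; z up.
- open_square_mid (a point): Open, empty square jar without lid (look-alike, stays), pale glass, 42 x 42 mm, 72 mm high, about 0.12 kg. Its underside rests on the grey-blue bench mat (3 mm thick). Site: the centre of the thing, half-way up; z up.
- well_jar: The large round well: inner diameter 70 mm, for the round jar. White plastic, fixed in the blue caddy (outer 216 x 216 mm, rim 22 mm high) with the three other wells on a 100 mm square grid, in any of the four places. Origin: centre of its underside, 5 mm above the table; its floor lies 4 mm above the origin and the top of its lip 24 mm above the origin (lip 20 mm high inside, wall 4 mm); x and y along the caddy's sides, z up.
- well_vial: The small round well: inner diameter 50 mm, for the vial. White plastic, fixed in the blue caddy (outer 216 x 216 mm, rim 22 mm high) with the three other wells on a 100 mm square grid, in any of the four places. Origin: centre of its underside, 5 mm above the table; its floor lies 4 mm above the origin and the top of its lip 24 mm above the origin (lip 20 mm high inside, wall 4 mm); x and y along the caddy's sides, z up.
- well_square: The square well: inside 64 x 64 mm, for the square jar. White plastic, fixed in the blue caddy (outer 216 x 216 mm, rim 22 mm high) with the three other wells on a 100 mm square grid, in any of the four places. Origin: centre of its underside, 5 mm above the table; its floor lies 4 mm above the origin and the top of its lip 24 mm above the origin (lip 20 mm high inside, wall 4 mm); x and y along the caddy's sides, z up.
- well_oblong: The oblong well: inside 80 mm along its x, 52 mm along its y, for the slide case (long side along x). White plastic, fixed in the blue caddy (outer 216 x 216 mm, rim 22 mm high) with the three other wells on a 100 mm square grid, in any of the four places. Origin: centre of its underside, 5 mm above the table; its floor lies 4 mm above the origin and the top of its lip 24 mm above the origin (lip 20 mm high inside, wall 4 mm); x and y along the caddy's sides, z up.
Mind the look-alikes: they are no part of the job. Leave any red or turquoise look-alike of the well_jar alone. What is shaped like the part that bears jar_mid but orange is not meant.

How it is judged:
By the outcome, as a careful person would: the job done as asked, in the order asked, and still so for the second after the job is handed in, with the robot touching nothing.
It also fails if it takes over 109 s, if anything falls off the work surface, if the arm or the gripper's body presses on something with over 40 N, if the wrist force passes 120 N, or if a joint passes its speed limit or range.

## Working session

There is one attempt and no reset: what is moved stays moved. The work goes in short steps, Python scripts to look and compute and a tool call to move; the robot and the scene stay as the last step left them, time stands still between calls to the robot, and variables do not carry over. Pictures are saved under pics/ and viewed, about 12 in all and at most 16, crops included, and the job is handed in when it is done.

Besides the shell and the picture viewer there is one more tool, called after ">>>" as name(argument=value, ...) on one line, values as JSON. move_arm: Moves the arm, as the interface text tells. Its arguments: {"type":"object","properties":{"deltas":{"type":"array"}},"required":["deltas"]}

```bash
mkdir -p pics; ls; python3 - <<'E'
from station import manip
import cv2,pickle
d={}
for n in("scene","top"):
    c=manip.camera(n);d[n]=c
    cv2.imwrite(f"pics/{n}0.png",cv2.resize(c["color"][:,:,::-1],(800,600),interpolation=cv2.INTER_CUBIC))
    R=cv2.Rodrigues(c["rvec"])[0];print(n,-R.T@c["tvec"].ravel(),R[2],c["mtx"][0,0])
pickle.dump(d,open("d0.pkl","wb"))
s=manip.read_state();print(s)
E
```

```text
pics
scene [1091.71610581 -545.01877163  623.06139207] [-0.56353258  0.58115553 -0.58710245] 407.3086540611682
top [ 366.81306726  -13.66766196 1171.86507082] [ 0.16560613  0.0208863  -0.98597078] 489.49344943540484
{'time_s': 0.1, 'joint_positions': array([-1.49941808e+00,  3.13379041e-01,  1.49834968e+00,  1.46567503e-05,
        1.33101836e+00, -2.23442034e-01]), 'joint_velocities': array([-0.00059856, -0.0011804 , -0.00233719,  0.00011359,  0.00160189,
       -0.00074608]), 'joint_torque': array([ 3.00753709e-03, -4.12906229e+01, -2.60140908e+01, -2.23049851e-04,
        3.03440327e-03, -6.01317396e-06]), 'tcp_pos': array([ 152.50215197, -502.1224537 ,  230.80429206]), 'orientation': array([-3.10638467e+00, -4.61252921e-01, -1.59978939e-04]), 'ft_force': array([0.17944371, 0.68408913, 0.2834914 ]), 'wrist_torque': array([0.04002664, 0.02087701, 0.03549493]), 'opening': 1.004385295309372}
```

View pics/top0.png

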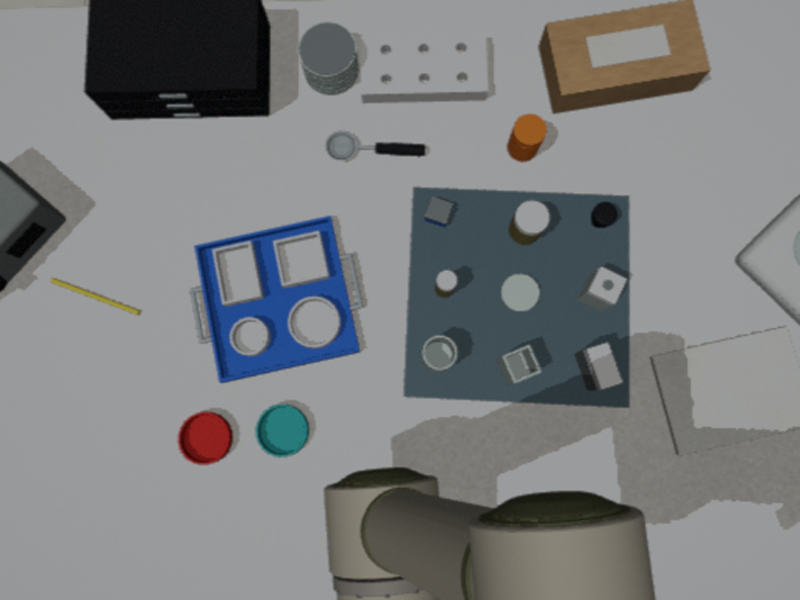

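View pics/scene0.png

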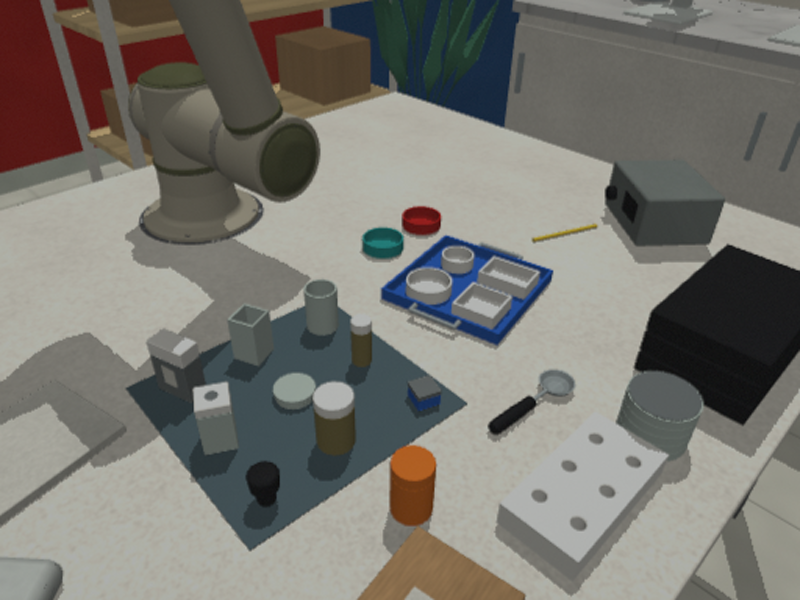

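The top view (800x600 pixels) shows these candidates:
- **Round jar:** the lidded olive jar at (532,218). Not the orange one at (525,137), the open jar at (440,352) or the disc at (520,292).
- **Vial:** (447,281).
- **Square jar:** the lidded one at (605,286). Not the open one at (521,363).
- **Slide case:** (602,365).
- **Wells:** oblong (238,273), square (303,258), vial (249,336), jar (315,321). The red (206,437) and turquoise (283,430) look-alikes are outside the caddy.

Next I measure them and make a close crop to check.

```bash
cat > h.py <<'E'
import numpy as np,cv2
def cast(c,uv,z):
    "pixels (n,2) onto the plane at height z"
    R=cv2.Rodrigues(c["rvec"])[0];o=-R.T@np.ravel(c["tvec"])
    uv=np.asarray(uv,float).reshape(-1,2)
    r=(R.T@np.linalg.inv(c["mtx"])@np.c_[uv,np.ones(len(uv))].T).T
    return (o+r*((z-o[2])/r[:,2])[:,None])[:,:2]
def cloud(c):
    "world point of every pixel"
    h,w=c["z_map"].shape;v,u=np.mgrid[:h,:w]
    R=cv2.Rodrigues(c["rvec"])[0]
    p=np.linalg.inv(c["mtx"])@np.c_[u.ravel(),v.ravel(),np.ones(h*w)].T*c["z_map"].ravel()
    return (R.T@(p-np.reshape(c["tvec"],(3,1)))).T.reshape(h,w,3)
def rect(p):
    (x,y),(a,b),t=cv2.minAreaRect(np.float32(p))
    if a<b:a,b,t=b,a,t+90
    return f"c=({x:.1f},{y:.1f}) long={a:.1f} short={b:.1f} longdir={(t+90)%180-90:.1f}deg"
E
python3 - <<'E'
import pickle;from h import *
c=pickle.load(open("d0.pkl","rb"))["top"];P=cloud(c);Z=P[...,2];hsv=cv2.cvtColor(c["color"],cv2.COLOR_RGB2HSV)
k=.64
for n,(u,v),z in[("jar",(532,218),83),("vial",(447,281),79),("sq",(605,286),81),("case",(602,365),89),("ojar",(440,352),75),("osq",(521,363),75)]:
    m=np.zeros(Z.shape,np.uint8);a,b=int(u*k),int(v*k)
    m[b-26:b+26,a-24:a+24]=np.abs(Z-z)[b-26:b+26,a-24:a+24]<9
    if n=="osq" or n=="ojar":pass
    nl,l,s,_=cv2.connectedComponentsWithStats(m);i=1+np.argmax(s[1:,4])
    vv,uu=np.nonzero(l==i)
    print(n,s[i,4],"z med",np.median(Z[l==i]).round(1),rect(cast(c,np.c_[uu,vv],z)), "mean",cast(c,np.c_[uu,vv],z).mean(0).round(1))
blue=((hsv[...,0]>105)&(hsv[...,0]<125)&(hsv[...,1]>170)).astype(np.uint8)
_,l,s,_=cv2.connectedComponentsWithStats(blue);i=1+np.argmax(s[1:,4]);cad=(l==i).astype(np.uint8)
vv,uu=np.nonzero(cad);print("caddy",rect(cast(c,np.c_[uu,vv],24)))
cs,_=cv2.findContours(cad,cv2.RETR_CCOMP,cv2.CHAIN_APPROX_NONE)
for q in cs:
    if 300<cv2.contourArea(q)<9000: print("hole px",(q[:,0].mean(0)/k).round(),rect(cast(c,q[:,0],29)))
I=c["color"][110:270,110:420,::-1];cv2.imwrite("pics/crop0.png",cv2.resize(I,None,fx=2.5,fy=2.5,interpolation=cv2.INTER_CUBIC))
E
```

```text
jar 376 z med 82.7 c=(652.4,-199.4) long=49.6 short=47.8 longdir=-2.4deg mean [ 651.6 -199.9]
vial 139 z med 78.9 c=(561.5,-72.9) long=27.7 short=27.2 longdir=-1.4deg mean [561.4 -73.1]
sq 357 z med 80.6 c=(549.0,-303.5) long=43.5 short=42.4 longdir=-28.7deg mean [ 549.4 -303.5]
case 420 z med 88.7 c=(433.8,-289.9) long=59.6 short=33.5 longdir=16.2deg mean [ 433.6 -290. ]
ojar 100 z med 74.2 c=(456.8,-60.3) long=47.1 short=47.0 longdir=89.0deg mean [456.9 -60.3]
osq 115 z med 74.5 c=(439.1,-176.7) long=43.2 short=41.8 longdir=-68.5deg mean [ 439.  -176.4]
caddy c=(548.4,183.5) long=213.3 short=212.3 longdir=11.7deg
hole px [276. 299.] c=(547.6,182.6) long=212.3 short=211.4 longdir=11.7deg
hole px [249. 336.] c=(490.0,221.6) long=66.3 short=64.2 longdir=45.1deg
hole px [314. 322.] c=(510.4,124.3) long=86.2 short=83.0 longdir=44.5deg
hole px [237. 273.] c=(587.5,242.1) long=101.4 short=71.7 longdir=11.8deg
hole px [301. 259.] c=(607.2,144.7) long=84.8 short=82.5 longdir=11.7deg
```

View pics/crop0.png

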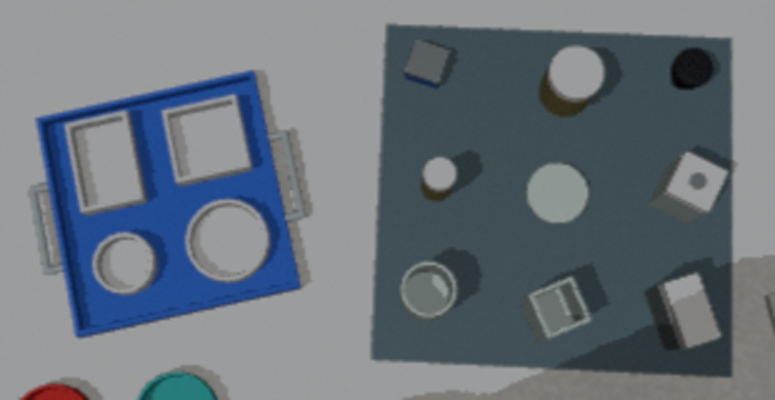

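The crop confirms the choices: lidded jar (576,75), vial (440,172), square jar (697,180) and case (690,308), with the open jars at (428,290) and (560,307). All sizes and heights match the description. Caddy centre is (548.4,183.5), yaw 11.7°, so the wells are at jar (510,124), vial (489,222), square (607,145), oblong (587,242). The hole centroids agree with these to within 1 mm. I start with the jar.

>>> move_arm(deltas=[[[0.033, 0.02, -0.005], 0, 100], [[0.033, 0.02, -0.005], 0, 100], [[0.033, 0.02, -0.005], 0, 100], [[0.033, 0.02, -0.005], 0, 100], [[0.033, 0.02, -0.005], 0, 100]])

```text
time_s: 0.52
tcp_pos: [317.2, -401.1, 203.9]
orientation: [-3.109, -0.442, 0.003]
ft_force: [0.2, -0.9, -0.1]
opening: 1.001
```

>>> move_arm(deltas=[[[0.033, 0.02, -0.005], 0, 100], [[0.033, 0.02, -0.005], 0, 100], [[0.033, 0.02, -0.005], 0, 100], [[0.033, 0.02, -0.005], 0, 100], [[0.033, 0.02, -0.005], 0, 100]])

```text
time_s: 0.93
tcp_pos: [489.0, -293.7, 176.6]
orientation: [-3.107, -0.441, 0.005]
ft_force: [-0.4, -0.6, 0.3]
opening: 0.995
```

>>> move_arm(deltas=[[[0.033, 0.02, 0], 0, 100], [[0.033, 0.02, 0], 0, 100], [[0.033, 0.02, 0], 0, 100], [[0.033, 0.02, 0], 0, 100], [[0.0, 0.0, 0], 0, 100]])

```text
time_s: 1.35
tcp_pos: [629.8, -202.4, 172.1]
orientation: [-3.101, -0.449, 0.01]
ft_force: [-0.4, 0.7, -0.2]
opening: 0.998
```

>>> move_arm(deltas=[[[0.0226, 0.003, 0], 0, 100], [[0, 0, -0.02], 0, 100], [[0, 0, -0.03], 0, 100], [[0, 0, 0], 0, 100]])

```text
time_s: 1.68
tcp_pos: [654.4, -196.3, 118.3]
orientation: [-3.099, -0.456, 0.014]
ft_force: [-0.8, 0.4, -1.5]
opening: 0.998
```

```bash
cat > lid.py <<'E'
import sys;from h import *;from station import manip
# lid.py z : lids near height z seen by the wrist camera
z=float(sys.argv[1]);c=manip.camera("wrist");Z=cloud(c)[...,2]
m=((abs(Z-z)<6)&(c["z_map"]>0)).astype(np.uint8);n,l,s,_=cv2.connectedComponentsWithStats(m)
for i in range(1,n):
    if s[i,4]>150:
        v,u=np.nonzero(l==i);print(s[i],rect(cast(c,np.c_[u,v],z)))
print(manip.read_state()["tcp_pos"])
cv2.imwrite(f"pics/{sys.argv[2]}.png",c["color"][:,:,::-1])
E
python3 lid.py 83 w1
```

```text
[ 297    0   88   57 4006] c=(778.2,-206.8) long=48.5 short=28.4 longdir=-73.4deg
[ 231  183   70   68 3740] c=(654.8,-201.4) long=50.2 short=48.4 longdir=17.1deg
[ 53 259  41  35 989] c=(568.3,-77.5) long=29.6 short=28.8 longdir=-12.6deg
[ 655.26501893 -196.91363759  121.70246002]
```

View pics/w1.png

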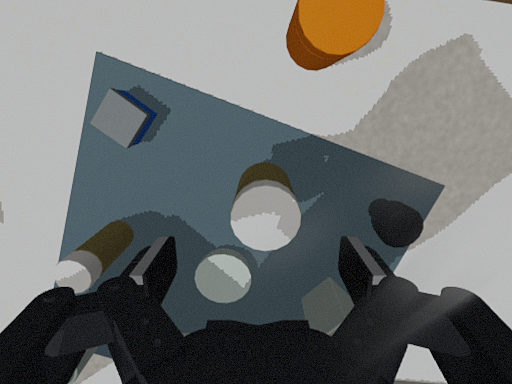

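The wrist view shows the jar's lid at (265,215) between the open fingers. It measures (654.8,-201.4), within 3 mm of the top view. The orange look-alike is well clear at (335,30). I go down and grip.

>>> move_arm(deltas=[[[-0.0015, -0.0035, -0.02], 0, 100], [[0, 0, -0.025], 0, 100], [[0, 0, -0.025], 0, 100], [[0, 0, -0.01], 0, 100], [[0, 0, 0], 0, 100]])

```text
time_s: 2.15
tcp_pos: [655.7, -203.6, 49.1]
orientation: [-3.108, -0.455, -0.006]
ft_force: [0.1, 0.4, -0.3]
opening: 1.002
```

>>> move_arm(deltas=[[[0, 0, 0], 0, 40], [[0, 0, 0], 0, 30], [[0, 0, 0], 0, 20], [[0, 0, 0], 0, 10], [[0, 0, 0], 0, 0]])

```text
time_s: 2.57
tcp_pos: [658.0, -205.0, 56.8]
orientation: [3.104, 0.453, 0.017]
ft_force: [0.5, 0.7, -1.6]
opening: 0.568
```

>>> move_arm(deltas=[[[0, 0, 0], 0, 0], [[0, 0, 0], 0, 0], [[0, 0, 0], 0, 0], [[0, 0, 0.0], 0, 0]])

```text
time_s: 2.9
tcp_pos: [658.1, -205.1, 57.5]
orientation: [3.104, 0.454, 0.018]
ft_force: [0.5, -0.3, -1.5]
opening: 0.568
```

The arm rose about 8 mm while closing, so the grip is too near the lid's top. I open and regrip lower.

>>> move_arm(deltas=[[[0, 0, 0], 0, 70], [[0, 0, 0], 0, 100], [[0, 0, 0], 0, 100], [[0, 0, 0], 0, 100], [[0, 0, 0], 0, 100]])

```text
time_s: 3.32
tcp_pos: [658.5, -205.3, 58.2]
orientation: [3.103, 0.454, 0.019]
ft_force: [0.6, -0.4, -0.1]
opening: 1.003
```

>>> move_arm(deltas=[[[0, 0, -0.006], 0, 100], [[0, 0, -0.01], 0, 100], [[0, 0, 0], 0, 100], [[0, 0, 0], 0, 100]])

```text
time_s: 3.65
tcp_pos: [658.4, -205.3, 40.4]
orientation: [3.103, 0.454, 0.019]
ft_force: [0.4, 0.7, 0.2]
opening: 1.002
```

```bash
python3 lid.py 83 w2
```

```text
[ 320    0   98   23 1516] c=(766.4,-209.5) long=31.1 short=6.2 longdir=-73.2deg
[ 191  231  115   94 8623] c=(660.0,-200.4) long=48.5 short=44.7 longdir=-77.1deg
[351 255  45  50 809] c=(675.2,-245.4) long=21.5 short=19.0 longdir=-31.8deg
[120 256  44  49 788] c=(650.3,-161.5) long=21.4 short=18.0 longdir=64.4deg
[ 658.21105552 -205.1845255    40.05786461]
```

>>> move_arm(deltas=[[[0, 0, -0.006], 0, 100], [[0, 0, 0], 0, 40], [[0, 0, 0], 0, 20], [[0, 0, 0], 0, 0], [[0, 0, 0], 0, 0]])

```text
time_s: 4.12
tcp_pos: [658.4, -205.0, 33.7]
orientation: [3.103, 0.454, 0.019]
ft_force: [-0.5, 0.2, -1.5]
opening: 0.575
```

>>> move_arm(deltas=[[[0, 0, 0], 0, 0], [[0, 0, 0], 0, 0], [[0, 0, 0], 0, 0], [[0, 0, 0.01], 0, 0], [[0, 0, 0.01], 0, 0]])

```text
time_s: 4.53
tcp_pos: [657.1, -204.5, 52.3]
orientation: [3.106, 0.454, 0.013]
ft_force: [-0.0, -0.6, -2.0]
opening: 0.576
```

>>> move_arm(deltas=[[[0, 0, 0.025], 0, 0], [[0, 0, 0.035], 0, 0], [[0, 0, 0.035], 0, 0], [[-0.008, 0.015, 0.015], 0, 0], [[-0.012, 0.025, 0], 0, 0]])

```text
time_s: 4.95
tcp_pos: [636.5, -167.3, 171.8]
orientation: [3.104, 0.447, 0.017]
ft_force: [1.1, -0.3, -1.5]
opening: 0.571
```

>>> move_arm(deltas=[[[-0.013, 0.03, 0], 0, 0], [[-0.013, 0.03, 0], 0, 0], [[-0.013, 0.03, 0], 0, 0], [[-0.013, 0.03, 0], 0, 0], [[-0.013, 0.03, 0], 0, 0]])

```text
time_s: 5.37
tcp_pos: [568.6, -13.9, 179.8]
orientation: [3.1, 0.439, 0.032]
ft_force: [1.2, -0.2, -1.4]
opening: 0.567
```

>>> move_arm(deltas=[[[-0.013, 0.03, 0], 0, 0], [[-0.013, 0.03, 0], 0, 0], [[-0.012, 0.025, 0], 0, 0], [[-0.01, 0.015, 0], 0, 0], [[0, 0, 0], 0, 0]])

```text
time_s: 5.78
tcp_pos: [515.2, 95.5, 186.0]
orientation: [3.099, 0.446, 0.041]
ft_force: [-0.3, 0.4, -2.1]
opening: 0.573
```

>>> move_arm(deltas=[[[-0.005, 0.018, -0.01], 0, 0], [[0, 0.008, -0.02], 0, 0], [[0, 0, -0.03], 0, 0], [[0, 0, -0.01], 0, 0], [[0, 0, 0], 0, 0]])

```text
time_s: 6.2
tcp_pos: [512.2, 122.2, 120.2]
orientation: [3.096, 0.448, 0.059]
ft_force: [-0.6, 0.4, -2.0]
opening: 0.573
```

```bash
cat > chk.py <<'E'
import sys;from h import *;from station import manip
s=manip.read_state();p=s["tcp_pos"];R=cv2.Rodrigues(s["orientation"])[0]
print("tcp",p.round(1),"axis",R[:,2].round(3),"jaw deg",np.degrees(np.arctan2(R[1,1],R[0,1])).round(1),"q",s["joint_positions"].round(2),"F",s["ft_force"].round(1),"op",s["opening"].round(3))
for n in sys.argv[1:]:
    c=manip.camera(n);cv2.imwrite(f"pics/{n}_{s['time_s']:.1f}.png",c["color"][:,:,::-1]);print(f"{n}_{s['time_s']:.1f}")
E
python3 chk.py scene wrist
```

```text
Traceback (most recent call last):
  File "chk.py", line 3, in <module>
    print("tcp",p.round(1),"axis",R[:,2].round(3),"jaw deg",np.degrees(np.arctan2(R[1,1],R[0,1])).round(1),"q",s["joint_positions"].round(2),"F",s["ft_force"].round(1),"op",s["opening"].round(3))
                                                                                                                                                                             ^^^^^^^^^^^^^^^^^^
AttributeError: 'float' object has no attribute 'round'
```

```bash
sed -i 's/s\["opening"\].round(3)/round(s["opening"],3)/' chk.py; python3 chk.py wrist
```

```text
tcp [512.2 122.2 120.2] axis [ 0.039 -0.007 -0.999] jaw deg -73.5 q [ 0.02  0.41  1.67 -0.01  1.02  1.3 ] F [-0.6  0.4 -2. ] op 0.573
wrist_6.2
```

>>> move_arm(deltas=[[[0, 0.003, -0.015], 0, 0], [[0, 0, -0.015], 0, 0], [[0, 0, -0.015], 0, 0], [[0, 0, -0.015], 0, 0], [[0, 0, 0], 0, 0]])

```text
time_s: 6.67
tcp_pos: [518.3, 122.6, 67.9]
orientation: [3.094, 0.442, 0.08]
ft_force: [-0.2, 0.4, -1.8]
opening: 0.571
```

```bash
python3 chk.py scene wrist
```

```text
tcp [518.3 122.6  67.9] axis [ 0.053 -0.008 -0.999] jaw deg -73.8 q [ 0.02  0.49  1.71 -0.01  0.89  1.31] F [-0.2  0.4 -1.8] op 0.571
scene_6.7
wrist_6.7
```

>>> move_arm(deltas=[[[-0.008, 0.003, 0.0], 0, 0], [[0, 0, 0], 0, 0], [[0, 0, 0], 0, 0]])

```text
time_s: 7.02
tcp_pos: [512.8, 125.7, 74.1]
orientation: [3.092, 0.441, 0.095]
ft_force: [0.4, -0.5, -1.6]
opening: 0.574
```

```bash
python3 chk.py scene wrist; cd pics; python3 -c "
import cv2,glob,os
f=sorted(glob.glob('scene_*')+glob.glob('wrist_*'),key=os.path.getmtime)[-2:];a=[cv2.imread(x) for x in f]
s=[x for x,n in zip(a,f) if 'scene' in n][0][120:248,190:390];w=[x for x,n in zip(a,f) if 'wrist' in n][0]
s=cv2.resize(s,(600,384));cv2.imwrite('j1.png',cv2.resize(cv2.hconcat([s,w]),(800,276)))"
```

```text
tcp [512.8 125.7  74.1] axis [ 0.063 -0.008 -0.998] jaw deg -73.8 q [ 0.02  0.47  1.72 -0.01  0.89  1.32] F [ 0.4 -0.5 -1.6] op 0.574
scene_7.0
wrist_7.0
```

View pics/j1.png

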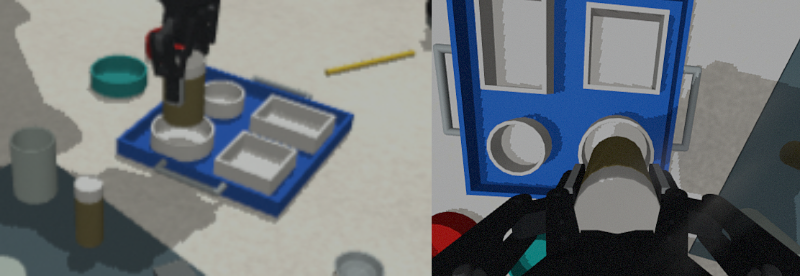

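The scene half shows the jar upright over the large round well, and the wrist half shows it within the ring at (617,150). The tool has picked up about 3.6° of pitch, which is harmless here. I lower on.

>>> move_arm(deltas=[[[-0.002, 0, -0.015], 0, 0], [[-0.002, 0, -0.015], 0, 0], [[0, 0, -0.001], 0, 0], [[0, 0, 0], 0, 0]])

```text
time_s: 7.45
tcp_pos: [509.9, 125.9, 43.9]
orientation: [3.092, 0.442, 0.101]
ft_force: [0.4, 0.0, -1.7]
opening: 0.572
```

```bash
python3 chk.py
```

```text
tcp [509.9 125.9  43.9] axis [ 0.066 -0.007 -0.998] jaw deg -73.8 q [ 0.02  0.51  1.75 -0.01  0.81  1.32] F [ 0.4  0.  -1.7] op 0.572
```

>>> move_arm(deltas=[[[0, 0, -0.002], 0, 0], [[0, 0, 0], 0, 0], [[0, 0, 0], 0, 62], [[0, 0, 0], 0, 66], [[0, 0, 0], 0, 75]])

```text
time_s: 7.87
tcp_pos: [511.9, 125.9, 44.8]
orientation: [3.091, 0.442, 0.108]
ft_force: [1.1, 0.0, 0.2]
opening: 0.747
```

>>> move_arm(deltas=[[[0, 0, 0], 0, 90], [[0, 0, 0.0], 0, 90], [[0, 0, 0.02], 0, 90], [[0, 0, 0.035], 0, 100], [[0, 0, 0.035], 0, 100]])

```text
time_s: 8.28
tcp_pos: [508.3, 125.6, 132.0]
orientation: [3.093, 0.442, 0.089]
ft_force: [0.7, 0.9, 0.9]
opening: 1.0
```

>>> move_arm(deltas=[[[0, 0, 0.035], 0, 100], [[0, -0.01, 0.01], 0, 100], [[0.01, -0.03, 0], 0, 100], [[0.01, -0.03, 0], 0, 100], [[0.01, -0.03, 0], 0, 100]])

```text
time_s: 8.7
tcp_pos: [540.1, 27.4, 189.1]
orientation: [3.089, 0.455, 0.113]
ft_force: [-0.1, 0.2, 0.3]
opening: 1.0
```

```bash
python3 chk.py scene top
```

```text
tcp [540.1  27.4 189.1] axis [ 0.074 -0.007 -0.997] jaw deg -73.3 q [-0.17  0.34  1.57  0.01  1.15  1.11] F [-0.1  0.2  0.3] op 1.0
scene_8.7
top_8.7
```

>>> move_arm(deltas=[[[0.005, -0.025, 0], 0, 100], [[0.005, -0.025, 0], 0, 100], [[0.005, -0.025, 0], 0, 100], [[0, 0, 0], 0, 100], [[0, 0, 0], 0, 100]])

```text
time_s: 9.22
tcp_pos: [555.6, -51.9, 188.4]
orientation: [3.091, 0.447, 0.111]
ft_force: [-0.3, 0.7, 0.1]
opening: 0.994
```

```bash
python3 chk.py
```

```text
tcp [555.6 -51.9 188.4] axis [ 0.073 -0.007 -0.997] jaw deg -73.6 q [-0.31  0.38  1.52  0.02  1.17  0.97] F [-0.3  0.7  0.1] op 0.994
```

>>> move_arm(deltas=[[[0, 0, 0.03], 0, 100], [[0, 0, 0.03], 0, 100], [[0, 0, 0.03], 0, 100]])

```text
time_s: 9.47
tcp_pos: [551.9, -48.3, 274.3]
orientation: [3.098, 0.449, 0.09]
ft_force: [0.4, -0.0, 0.2]
opening: 0.999
```

```bash
python3 chk.py
```

```text
tcp [551.9 -48.3 274.3] axis [ 0.058 -0.001 -0.998] jaw deg -73.5 q [-0.31  0.32  1.38  0.02  1.39  0.97] F [ 0.4 -0.   0.2] op 0.999
```

>>> move_arm(deltas=[[[0, 0, -0.004], 0, 100], [[0, 0, -0.004], 0, 100], [[0, 0, -0.004], 0, 100], [[0, 0, -0.004], 0, 100], [[0, 0, -0.004], 0, 100]])

```text
time_s: 9.88
tcp_pos: [552.8, -43.8, 259.0]
orientation: [3.093, 0.456, 0.105]
ft_force: [-0.1, 0.4, -0.6]
opening: 1.0
```

```bash
python3 chk.py
```

```text
tcp [552.8 -43.8 259. ] axis [ 0.068 -0.003 -0.998] jaw deg -73.3 q [-0.3   0.32  1.41  0.02  1.34  0.98] F [-0.1  0.4 -0.6] op 1.0
```

>>> move_arm(deltas=[[[0.04, 0, 0], 0, 100], [[0.04, 0, 0], 0, 100], [[0, 0, 0], 0, 100], [[0, 0, 0], 0, 100]])

```text
time_s: 10.22
tcp_pos: [630.7, -41.5, 247.3]
orientation: [3.103, 0.457, 0.074]
ft_force: [-0.8, 0.6, -0.2]
opening: 0.999
```

```bash
python3 chk.py
```

```text
tcp [630.7 -41.5 247.3] axis [ 0.047  0.002 -0.999] jaw deg -73.2 q [-0.26  0.52  1.16  0.01  1.42  1.02] F [-0.8  0.6 -0.2] op 0.999
```

>>> move_arm(deltas=[[[-0.012, -0.006, -0.002], 0, 100], [[-0.012, -0.006, -0.002], 0, 100], [[-0.012, -0.006, -0.002], 0, 100], [[-0.012, -0.006, -0.002], 0, 100], [[-0.012, -0.006, -0.002], 0, 100]])

```text
time_s: 10.63
tcp_pos: [566.3, -70.2, 232.0]
orientation: [3.105, 0.461, 0.065]
ft_force: [0.8, -1.0, -0.2]
opening: 0.998
```

```bash
python3 chk.py
```

```text
tcp [566.3 -70.2 232. ] axis [ 0.041  0.005 -0.999] jaw deg -73.1 q [-0.34  0.39  1.39  0.02  1.33  0.93] F [ 0.8 -1.  -0.2] op 0.998
```

Fast outward then slow inward motion takes the pitch out. I do it once more, then go to the vial.

>>> move_arm(deltas=[[[0.04, 0, 0], 0, 100], [[0.04, 0, 0], 0, 100], [[0, 0, 0], 0, 100], [[0, 0, 0], 0, 100]])

```text
time_s: 10.97
tcp_pos: [636.1, -68.6, 223.0]
orientation: [-3.099, -0.455, -0.029]
ft_force: [0.0, -0.4, 1.2]
opening: 1.004
```

>>> move_arm(deltas=[[[-0.012, 0, 0], 0, 100], [[-0.012, 0, 0], 0, 100], [[-0.012, 0, 0], 0, 100], [[-0.012, 0, 0], 0, 100], [[-0.012, 0, 0], 0, 100]])

```text
time_s: 11.38
tcp_pos: [570.3, -67.7, 221.6]
orientation: [-3.098, -0.456, -0.026]
ft_force: [-0.1, 0.3, -0.4]
opening: 0.998
```

>>> move_arm(deltas=[[[-0.006, 0, -0.02], 0, 100], [[-0.004, -0.002, -0.025], 0, 100], [[-0.003, 0, -0.025], 0, 100], [[0, 0, -0.01], 0, 100], [[0, 0, 0], 0, 100]])

```text
time_s: 11.8
tcp_pos: [549.7, -68.7, 143.0]
orientation: [-3.102, -0.455, -0.036]
ft_force: [0.8, -0.3, -0.0]
opening: 1.001
```

```bash
python3 chk.py; python3 lid.py 79 w3
```

```text
tcp [549.7 -68.7 143. ] axis [ 0.022  0.01  -1.   ] jaw deg -73.3 q [-0.34  0.45  1.55  0.02  1.13  0.93] F [ 0.8 -0.3 -0. ] op 1.001
[  0 151  44  62 698] c=(516.5,109.5) long=49.3 short=25.6 longdir=23.1deg
[ 251  172   38   38 1093] c=(563.4,-73.8) long=30.1 short=28.9 longdir=44.8deg
[485 255  27  51 760] c=(541.1,-287.2) long=50.2 short=21.6 longdir=30.2deg
[194 269  56  50 613] c=(461.7,-61.8) long=49.5 short=48.3 longdir=16.8deg
[424 354  14  30 242] c=(440.1,-273.9) long=34.8 short=9.8 longdir=17.5deg
[550.02180851 -68.74781988 143.86977021]
```

>>> move_arm(deltas=[[[0.01, -0.004, -0.01], 0, 100], [[0, 0, -0.02], 0, 100], [[0, 0, -0.02], 0, 100], [[0, 0, -0.015], 0, 100], [[0, 0, -0.005], 0, 100]])

```text
time_s: 12.27
tcp_pos: [561.8, -73.5, 79.9]
orientation: [3.107, 0.457, 0.057]
ft_force: [0.8, 0.8, -0.4]
opening: 1.002
```

```bash
python3 chk.py
```

```text
tcp [561.8 -73.5  79.9] axis [ 0.036  0.005 -0.999] jaw deg -73.3 q [-0.34  0.54  1.58  0.02  0.99  0.92] F [ 0.8  0.8 -0.4] op 1.002
```

>>> move_arm(deltas=[[[0, 0, -0.012], 0, 100], [[-0.001, 0, -0.015], 0, 100], [[-0.002, 0, -0.012], 0, 100], [[0, 0, -0.004], 0, 100], [[0, 0, 0], 0, 100]])

```text
time_s: 12.68
tcp_pos: [560.6, -74.2, 41.5]
orientation: [3.103, 0.457, 0.069]
ft_force: [-0.5, 0.2, -0.5]
opening: 0.998
```

```bash
python3 chk.py wrist
```

```text
tcp [560.6 -74.2  41.5] axis [ 0.044  0.002 -0.999] jaw deg -73.3 q [-0.35  0.6   1.61  0.02  0.89  0.92] F [-0.5  0.2 -0.5] op 0.998
wrist_12.7
```

>>> move_arm(deltas=[[[0.002, 0, -0.006], 0, 100], [[0, 0, 0], 0, 60], [[0, 0, 0], 0, 45], [[0, 0, 0], 0, 30], [[0, 0, 0], 0, 20]])

```text
time_s: 13.15
tcp_pos: [565.1, -74.8, 39.2]
orientation: [3.099, 0.457, 0.078]
ft_force: [0.8, 0.4, -0.2]
opening: 0.452
```

>>> move_arm(deltas=[[[0, 0, 0], 0, 10], [[0, 0, 0], 0, 0], [[0, 0, 0], 0, 0], [[0, 0, 0], 0, 0], [[0, 0, 0], 0, 0]])

```text
time_s: 13.57
tcp_pos: [565.2, -74.8, 39.7]
orientation: [3.099, 0.457, 0.079]
ft_force: [-0.2, 0.0, -1.5]
opening: 0.341
```

```bash
python3 chk.py
```

```text
tcp [565.2 -74.8  39.7] axis [ 0.051 -0.001 -0.999] jaw deg -73.3 q [-0.34  0.6   1.61  0.02  0.88  0.92] F [-0.2  0.  -1.5] op 0.341
```

>>> move_arm(deltas=[[[0, 0, 0.01], 0, 0], [[0, 0, 0.03], 0, 0], [[0, 0, 0.035], 0, 0], [[0, 0, 0.035], 0, 0], [[0, 0.01, 0.01], 0, 0]])

```text
time_s: 13.98
tcp_pos: [562.1, -64.9, 163.3]
orientation: [3.103, 0.455, 0.067]
ft_force: [-0.1, -0.1, -0.5]
opening: 0.338
```

>>> move_arm(deltas=[[[-0.008, 0.025, 0], 0, 0], [[-0.008, 0.03, 0], 0, 0], [[-0.008, 0.03, 0], 0, 0], [[-0.008, 0.03, 0], 0, 0], [[-0.008, 0.03, 0], 0, 0]])

```text
time_s: 14.4
tcp_pos: [523.0, 80.7, 172.2]
orientation: [3.099, 0.442, 0.086]
ft_force: [0.4, -0.3, -1.2]
opening: 0.339
```

>>> move_arm(deltas=[[[-0.008, 0.03, 0], 0, 0], [[-0.008, 0.03, 0], 0, 0], [[-0.008, 0.025, 0], 0, 0], [[-0.004, 0.015, 0], 0, 0], [[0, 0, 0], 0, 0]])

```text
time_s: 14.82
tcp_pos: [490.8, 190.0, 176.6]
orientation: [3.099, 0.449, 0.092]
ft_force: [-0.7, -0.3, -0.7]
opening: 0.334
```

```bash
python3 chk.py wrist
```

```text
tcp [490.8 190.  176.6] axis [ 0.059 -0.001 -0.998] jaw deg -73.5 q [ 0.15  0.34  1.62 -0.01  1.13  1.44] F [-0.7 -0.3 -0.7] op 0.334
wrist_14.8
```

>>> move_arm(deltas=[[[0.04, 0.012, 0], 0, 0], [[0.04, 0.012, 0], 0, 0], [[0, 0.005, 0], 0, 0], [[0, 0, 0], 0, 0]])

```text
time_s: 15.2
tcp_pos: [571.1, 214.8, 174.2]
orientation: [3.098, 0.446, 0.077]
ft_force: [-1.0, -1.0, -0.6]
opening: 0.337
```

>>> move_arm(deltas=[[[-0.012, 0, 0], 0, 0], [[-0.012, 0, 0], 0, 0], [[-0.012, 0, 0], 0, 0], [[-0.012, 0, 0], 0, 0], [[-0.012, 0, 0], 0, 0]])

```text
time_s: 15.62
tcp_pos: [509.8, 208.2, 174.4]
orientation: [3.097, 0.437, 0.077]
ft_force: [-0.0, 0.0, -0.3]
opening: 0.334
```

```bash
python3 chk.py
```

```text
tcp [509.8 208.2 174.4] axis [ 0.05  -0.006 -0.999] jaw deg -74.0 q [ 0.18  0.39  1.54 -0.02  1.16  1.48] F [-0.   0.  -0.3] op 0.334
```

>>> move_arm(deltas=[[[-0.01, 0.007, -0.01], 0, 0], [[-0.01, 0.006, -0.02], 0, 0], [[-0.003, 0.002, -0.02], 0, 0], [[-0.001, 0, -0.01], 0, 0], [[0, 0, 0], 0, 0]])

```text
time_s: 16.03
tcp_pos: [481.5, 218.0, 116.4]
orientation: [3.097, 0.43, 0.084]
ft_force: [0.1, -0.7, -1.5]
opening: 0.34
```

```bash
python3 chk.py
```

```text
tcp [481.5 218.  116.4] axis [ 0.055 -0.006 -0.998] jaw deg -74.2 q [ 0.21  0.42  1.67 -0.02  1.    1.52] F [ 0.1 -0.7 -1.5] op 0.34
```

>>> move_arm(deltas=[[[0.003, 0.004, -0.01], 0, 0], [[0, 0, -0.015], 0, 0], [[0, 0, -0.01], 0, 0], [[0, 0, 0], 0, 0]])

```text
time_s: 16.37
tcp_pos: [486.2, 220.3, 82.2]
orientation: [3.097, 0.426, 0.091]
ft_force: [0.8, 0.3, -1.8]
opening: 0.336
```

```bash
python3 chk.py wrist scene; cd pics; python3 -c "
import cv2,glob,os
f=sorted(glob.glob('scene_*')+glob.glob('wrist_*'),key=os.path.getmtime)[-2:];a=[cv2.imread(x) for x in f]
s=[x for x,n in zip(a,f) if 'scene' in n][0][120:248,190:390];w=[x for x,n in zip(a,f) if 'wrist' in n][0]
s=cv2.resize(s,(600,384));cv2.imwrite('j2.png',cv2.resize(cv2.hconcat([s,w]),(800,276)))"
```

```text
tcp [486.2 220.3  82.2] axis [ 0.059 -0.006 -0.998] jaw deg -74.4 q [ 0.21  0.47  1.69 -0.02  0.92  1.53] F [ 0.8  0.3 -1.8] op 0.336
wrist_16.4
scene_16.4
```

View pics/j2.png

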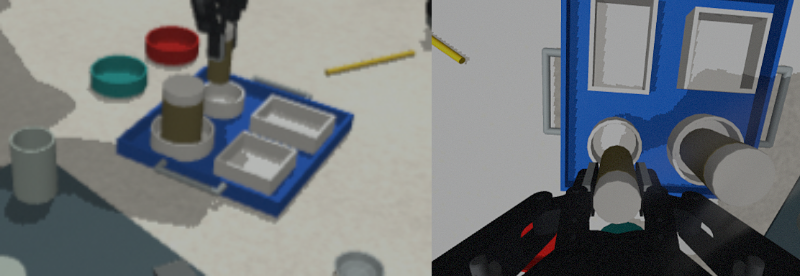

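The jar stands upright in its well, and the vial is centred above the small round well (wrist half, (615,145)). I lower it.

>>> move_arm(deltas=[[[0.001, 0.001, -0.012], 0, 0], [[0, 0.001, -0.012], 0, 0], [[0, 0, -0.008], 0, 0], [[0, 0, 0], 0, 0]])

```text
time_s: 16.8
tcp_pos: [490.5, 222.9, 54.2]
orientation: [3.097, 0.425, 0.105]
ft_force: [-0.1, 0.5, -0.7]
opening: 0.337
```

```bash
python3 chk.py
```

```text
tcp [490.5 222.9  54.2] axis [ 0.068 -0.004 -0.998] jaw deg -74.4 q [ 0.22  0.52  1.7  -0.02  0.85  1.53] F [-0.1  0.5 -0.7] op 0.337
```

>>> move_arm(deltas=[[[-0.002, 0, -0.005], 0, 0], [[0, 0, -0.002], 0, 0], [[0, 0, 0], 0, 0], [[0, 0, 0], 0, 0]])

```text
time_s: 17.13
tcp_pos: [489.2, 223.0, 48.5]
orientation: [3.098, 0.425, 0.109]
ft_force: [0.4, -0.6, -0.7]
opening: 0.333
```

```bash
python3 chk.py
```

```text
tcp [489.2 223.   48.5] axis [ 0.071 -0.003 -0.997] jaw deg -74.4 q [ 0.22  0.53  1.71 -0.03  0.83  1.53] F [ 0.4 -0.6 -0.7] op 0.333
```

>>> move_arm(deltas=[[[0, 0, -0.002], 0, 0], [[0, 0, 0], 0, 37], [[0, 0, 0], 0, 42], [[0, 0, 0], 0, 55], [[0, 0, 0], 0, 60]])

```text
time_s: 17.55
tcp_pos: [490.0, 223.2, 47.6]
orientation: [3.098, 0.425, 0.113]
ft_force: [-0.3, 0.5, 0.1]
opening: 0.597
```

>>> move_arm(deltas=[[[0, 0, 0], 0, 60], [[0, 0, 0.015], 0, 60], [[0, 0, 0.03], 0, 60], [[0, 0, 0.035], 0, 60], [[0, 0, 0.035], 0, 80]])

```text
time_s: 17.97
tcp_pos: [485.6, 222.0, 159.5]
orientation: [3.097, 0.425, 0.089]
ft_force: [0.1, -0.0, 0.7]
opening: 0.731
```

>>> move_arm(deltas=[[[0.04, 0, 0], 0, 100], [[0.04, 0, 0], 0, 100], [[0, 0, 0], 0, 100], [[0, -0.03, 0], 0, 100], [[0, -0.03, 0], 0, 100]])

```text
time_s: 18.38
tcp_pos: [571.4, 165.7, 171.5]
orientation: [3.097, 0.436, 0.12]
ft_force: [0.8, 0.3, 0.3]
opening: 0.997
```

```bash
python3 chk.py scene; python3 -c "
import cv2;s=cv2.imread('pics/scene_'+sorted([f[6:-4] for f in __import__('os').listdir('pics') if f.startswith('scene_')],key=float)[-1]+'.png')[120:248,190:390];cv2.imwrite('pics/v1.png',cv2.resize(s,(600,384)))"
```

```text
tcp [571.4 165.7 171.5] axis [ 0.078 -0.001 -0.997] jaw deg -74.0 q [ 0.09  0.47  1.43 -0.01  1.16  1.38] F [0.8 0.3 0.3] op 0.997
scene_18.4
```

View pics/v1.png

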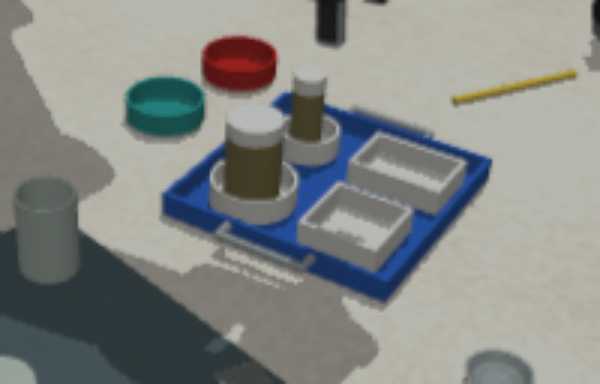

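Jar (255,150) and vial (308,110) both stand upright in their own wells. Next is the square jar.

>>> move_arm(deltas=[[[0, -0.033, 0], -0.11, 100], [[0, -0.033, 0], -0.11, 100], [[0, -0.033, 0], -0.11, 100], [[0, -0.033, 0], -0.11, 100], [[0, -0.033, 0], -0.11, 100]])

```text
time_s: 18.85
tcp_pos: [569.1, -7.2, 170.9]
orientation: [3.074, -0.45, 0.106]
ft_force: [1.1, 0.1, -0.2]
opening: 0.998
```

>>> move_arm(deltas=[[[0, -0.033, 0], -0.11, 100], [[0, -0.033, 0], -0.11, 100], [[0, -0.033, 0], 0, 100], [[0, -0.033, 0], 0, 100], [[0, -0.033, 0], 0, 100]])

```text
time_s: 19.27
tcp_pos: [566.8, -179.5, 170.8]
orientation: [2.992, -0.81, 0.098]
ft_force: [0.6, 0.5, -0.5]
opening: 1.003
```

>>> move_arm(deltas=[[[0, -0.033, 0], 0, 100], [[0, -0.033, 0], 0, 100], [[0, -0.025, 0], 0, 100], [[0, -0.01, 0], 0, 100], [[0, 0, 0], 0, 100]])

```text
time_s: 19.68
tcp_pos: [564.0, -290.8, 169.7]
orientation: [2.989, -0.82, 0.095]
ft_force: [-0.3, -0.1, 1.5]
opening: 0.999
```

```bash
python3 chk.py
```

```text
tcp [ 564.  -290.8  169.7] axis [ 0.048 -0.055 -0.997] jaw deg -120.7 q [-0.65  0.56  1.29 -0.02  1.22  1.46] F [-0.3 -0.1  1.5] op 0.999
```

>>> move_arm(deltas=[[[0.032, -0.024, 0], 0.018, 100], [[0.032, -0.024, 0], 0.018, 100], [[0, 0, 0], 0, 100], [[0, 0, 0], 0, 100]])

```text
time_s: 20.02
tcp_pos: [627.0, -332.9, 162.4]
orientation: [3.014, -0.763, 0.072]
ft_force: [-0.8, 0.6, -0.5]
opening: 1.001
```

>>> move_arm(deltas=[[[-0.012, 0.006, 0], 0, 100], [[-0.012, 0.006, 0], 0, 100], [[-0.012, 0.006, 0], 0, 100], [[-0.012, 0.006, 0], 0, 100], [[-0.012, 0.006, 0], 0, 100]])

```text
time_s: 20.43
tcp_pos: [565.0, -293.3, 161.3]
orientation: [3.018, -0.755, 0.068]
ft_force: [0.0, 0.5, 0.2]
opening: 0.999
```

>>> move_arm(deltas=[[[0.032, -0.024, 0], 0, 100], [[0.032, -0.024, 0], 0, 100], [[0, 0, 0], 0, 100], [[0, 0, 0], 0, 100]])

```text
time_s: 20.77
tcp_pos: [618.0, -325.7, 151.8]
orientation: [3.036, -0.751, 0.017]
ft_force: [0.1, -0.5, 0.1]
opening: 0.998
```

>>> move_arm(deltas=[[[-0.015, 0.009, 0], 0, 100], [[-0.015, 0.009, 0], 0, 100], [[-0.015, 0.009, 0], 0, 100], [[-0.015, 0.009, -0.006], 0, 100], [[-0.015, 0.005, -0.008], 0, 100]])

```text
time_s: 21.18
tcp_pos: [540.0, -276.4, 140.5]
orientation: [3.036, -0.744, 0.025]
ft_force: [0.2, -0.5, 0.3]
opening: 1.002
```

```bash
python3 chk.py;python3 lid.py 81 w4
```

```text
tcp [ 540.  -276.4  140.5] axis [ 0.012 -0.019 -1.   ] jaw deg -117.5 q [-0.66  0.56  1.38 -0.01  1.19  1.39] F [ 0.2 -0.5  0.3] op 1.002
[ 257  149   57   55 2987] c=(550.8,-305.6) long=42.0 short=41.8 longdir=-27.6deg
[293 264  58  34 415] c=(455.0,-295.6) long=50.6 short=29.5 longdir=57.3deg
[ 537.45417295 -275.16995686  138.8825866 ]
```

>>> move_arm(deltas=[[[0.008, -0.018, 0], 0, 100], [[0.004, -0.01, -0.01], 0, 100], [[0.001, -0.003, -0.015], 0, 100], [[0, 0, -0.015], 0, 100], [[0, 0, -0.008], 0, 100]])

```text
time_s: 21.65
tcp_pos: [550.4, -303.2, 94.1]
orientation: [3.035, -0.74, 0.03]
ft_force: [0.0, 1.0, 0.1]
opening: 1.0
```

```bash
python3 chk.py
```

```text
tcp [ 550.4 -303.2   94.1] axis [ 0.015 -0.021 -1.   ] jaw deg -117.4 q [-0.69  0.65  1.35 -0.01  1.12  1.37] F [0.  1.  0.1] op 1.0
```

Well aligned, so I go straight down and check.

>>> move_arm(deltas=[[[0, -0.001, -0.012], 0, 100], [[0, 0, -0.015], 0, 100], [[0, 0, -0.012], 0, 100], [[0, 0, -0.006], 0, 100], [[0, 0, 0], 0, 100]])

```text
time_s: 22.07
tcp_pos: [550.1, -301.9, 45.2]
orientation: [3.037, -0.738, 0.028]
ft_force: [0.1, -0.0, -0.6]
opening: 0.999
```

```bash
python3 chk.py
```

```text
tcp [ 550.1 -301.9   45.2] axis [ 0.014 -0.02  -1.   ] jaw deg -117.3 q [-0.69  0.71  1.38 -0.01  1.02  1.37] F [ 0.1 -0.  -0.6] op 0.999
```

>>> move_arm(deltas=[[[0, -0.001, -0.008], 0, 100], [[0, 0, -0.003], 0, 60], [[0, 0, 0], 0, 40], [[0, 0, 0], 0, 20], [[0, 0, 0], 0, 0]])

```text
time_s: 22.48
tcp_pos: [551.1, -303.4, 35.0]
orientation: [3.036, -0.738, 0.033]
ft_force: [0.6, -0.6, -0.4]
opening: 0.489
```

>>> move_arm(deltas=[[[0, 0, 0], 0, 0], [[0, 0, 0], 0, 0], [[0, 0, 0], 0, 0], [[0, 0, 0], 0, 0]])

```text
time_s: 22.82
tcp_pos: [551.2, -303.5, 35.7]
orientation: [3.035, -0.738, 0.034]
ft_force: [0.0, -0.1, -1.3]
opening: 0.486
```

```bash
python3 chk.py
```

```text
tcp [ 551.2 -303.5   35.7] axis [ 0.017 -0.022 -1.   ] jaw deg -117.3 q [-0.69  0.73  1.39 -0.01  1.    1.37] F [ 0.  -0.1 -1.3] op 0.486
```

>>> move_arm(deltas=[[[0, 0, 0.01], 0, 0], [[0, 0, 0.03], 0, 0], [[0, 0, 0.035], 0, 0], [[0, 0, 0.035], 0, 0], [[0, 0.01, 0.01], 0, 0]])

```text
time_s: 23.23
tcp_pos: [548.5, -292.6, 158.9]
orientation: [3.038, -0.741, 0.023]
ft_force: [0.3, -1.0, -0.2]
opening: 0.485
```

>>> move_arm(deltas=[[[0.004, 0.025, 0], 0.05, 0], [[0.004, 0.032, 0], 0.1, 0], [[0.004, 0.032, 0], 0.1, 0], [[0.004, 0.032, 0], 0.1, 0], [[0.004, 0.032, 0], 0.1, 0]])

```text
time_s: 23.65
tcp_pos: [568.4, -137.9, 165.6]
orientation: [3.127, -0.03, 0.043]
ft_force: [0.1, 0.3, -1.0]
opening: 0.488
```

>>> move_arm(deltas=[[[0.004, 0.032, 0], 0.1, 0], [[0.004, 0.032, 0], 0.1, 0], [[0.004, 0.032, 0], 0, 0], [[0.004, 0.032, 0], 0, 0], [[0.004, 0.032, 0], 0, 0]])

```text
time_s: 24.07
tcp_pos: [586.7, 31.8, 167.2]
orientation: [3.115, 0.309, 0.045]
ft_force: [1.9, -0.7, -0.9]
opening: 0.487
```

>>> move_arm(deltas=[[[0.004, 0.032, 0], 0, 0], [[0.004, 0.03, 0], 0, 0], [[0.004, 0.025, 0], 0, 0], [[0.002, 0.012, 0], 0, 0], [[0, 0, 0], 0, 0]])

```text
time_s: 24.48
tcp_pos: [598.5, 143.4, 168.3]
orientation: [3.116, 0.32, 0.045]
ft_force: [0.5, -0.2, -2.3]
opening: 0.482
```

```bash
python3 chk.py
```

```text
tcp [598.5 143.4 168.3] axis [ 0.029 -0.006 -1.   ] jaw deg -78.3 q [ 0.05  0.55  1.32 -0.01  1.25  1.42] F [ 0.5 -0.2 -2.3] op 0.482
```

>>> move_arm(deltas=[[[0.004, 0.001, -0.01], 0, 0], [[0.002, 0, -0.02], 0, 0], [[0, 0, -0.025], 0, 0], [[0, 0, -0.015], 0, 0], [[0, 0, -0.005], 0, 0]])

```text
time_s: 24.9
tcp_pos: [605.4, 140.3, 90.2]
orientation: [3.114, 0.316, 0.05]
ft_force: [0.2, 0.4, -0.8]
opening: 0.487
```

```bash
python3 chk.py wrist scene; cd pics; python3 -c "
import cv2,glob,os
f=sorted(glob.glob('scene_*')+glob.glob('wrist_*'),key=os.path.getmtime)[-2:];a=[cv2.imread(x) for x in f]
s=[x for x,n in zip(a,f) if 'scene' in n][0][120:248,190:390];w=[x for x,n in zip(a,f) if 'wrist' in n][0]
s=cv2.resize(s,(600,384));cv2.imwrite('j3.png',cv2.resize(cv2.hconcat([s,w]),(800,276)))"
```

```text
tcp [605.4 140.3  90.2] axis [ 0.033 -0.008 -0.999] jaw deg -78.4 q [ 0.04  0.64  1.38 -0.01  1.09  1.42] F [ 0.2  0.4 -0.8] op 0.487
wrist_24.9
scene_24.9
```

View pics/j3.png

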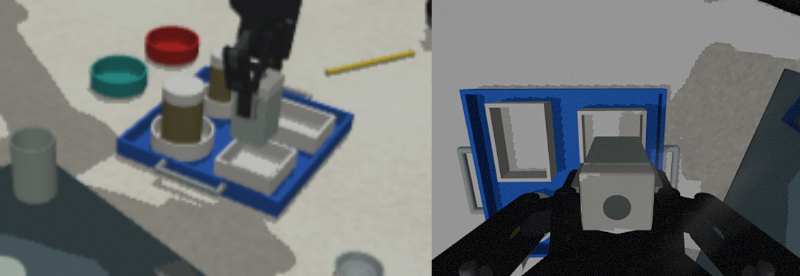

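The square jar hangs upright, square to its well and above it (wrist half, (612,140)). I lower it.

>>> move_arm(deltas=[[[0, 0.003, -0.01], 0, 0], [[0, 0.002, -0.012], 0, 0], [[0, 0, -0.012], 0, 0], [[0, 0, -0.005], 0, 0], [[0, 0, 0], 0, 0]])

```text
time_s: 25.42
tcp_pos: [607.7, 144.8, 52.4]
orientation: [3.114, 0.313, 0.06]
ft_force: [0.2, 0.7, -1.1]
opening: 0.483
```

```bash
python3 chk.py
```

```text
tcp [607.7 144.8  52.4] axis [ 0.04  -0.007 -0.999] jaw deg -78.5 q [ 0.05  0.69  1.4  -0.01  1.01  1.43] F [ 0.2  0.7 -1.1] op 0.483
```

>>> move_arm(deltas=[[[-0.001, 0, -0.006], 0, 0], [[0, 0, -0.003], 0, 0], [[0, 0, 0], 0, 0], [[0, 0, 0], 0, 0]])

```text
time_s: 25.75
tcp_pos: [607.2, 144.9, 43.5]
orientation: [3.114, 0.313, 0.064]
ft_force: [0.1, 0.2, -0.7]
opening: 0.489
```

```bash
python3 chk.py
```

```text
tcp [607.2 144.9  43.5] axis [ 0.042 -0.007 -0.999] jaw deg -78.5 q [ 0.05  0.7   1.41 -0.01  0.99  1.43] F [ 0.1  0.2 -0.7] op 0.489
```

>>> move_arm(deltas=[[[0, 0, -0.001], 0, 0], [[0, 0, 0], 0, 52], [[0, 0, 0], 0, 58], [[0, 0, 0], 0, 68], [[0, 0, 0], 0, 75]])

```text
time_s: 26.17
tcp_pos: [608.4, 145.0, 44.4]
orientation: [3.114, 0.313, 0.069]
ft_force: [-0.6, -0.2, -0.2]
opening: 0.749
```

>>> move_arm(deltas=[[[0, 0, 0], 0, 75], [[0, 0, 0.015], 0, 75], [[0, 0, 0.03], 0, 75], [[0, 0, 0.035], 0, 75], [[0, 0, 0.035], 0, 80]])

```text
time_s: 26.58
tcp_pos: [604.0, 144.6, 155.4]
orientation: [3.115, 0.313, 0.045]
ft_force: [0.5, -0.7, -0.1]
opening: 0.799
```

>>> move_arm(deltas=[[[-0.005, -0.015, 0.005], 0, 100], [[-0.012, -0.03, 0], 0.04, 100], [[-0.012, -0.03, 0], 0.04, 100], [[-0.012, -0.03, 0], 0, 100], [[-0.012, -0.03, 0], 0, 100]])

```text
time_s: 27.0
tcp_pos: [552.6, 9.8, 170.0]
orientation: [3.097, 0.457, 0.075]
ft_force: [-0.4, -0.1, 0.3]
opening: 1.0
```

>>> move_arm(deltas=[[[-0.012, -0.03, 0], 0, 100], [[-0.012, -0.03, 0], 0, 100], [[-0.012, -0.03, 0], 0, 100], [[-0.012, -0.03, 0], 0, 100], [[-0.012, -0.03, 0], 0, 100]])

```text
time_s: 27.42
tcp_pos: [487.6, -147.3, 170.0]
orientation: [3.095, 0.458, 0.077]
ft_force: [1.4, -0.2, 0.6]
opening: 1.005
```

>>> move_arm(deltas=[[[-0.012, -0.03, 0], 0, 100], [[-0.012, -0.03, 0], 0, 100], [[-0.012, -0.03, 0], 0, 100], [[-0.008, -0.02, 0], 0, 100], [[0, 0, 0], 0, 100]])

```text
time_s: 27.83
tcp_pos: [437.3, -267.6, 169.9]
orientation: [3.094, 0.449, 0.078]
ft_force: [0.9, 0.1, 0.2]
opening: 0.997
```

```bash
python3 chk.py
```

```text
tcp [ 437.3 -267.6  169.9] axis [ 0.051 -0.007 -0.999] jaw deg -73.5 q [-0.79  0.32  1.66  0.04  1.12  0.47] F [0.9 0.1 0.2] op 0.997
```

>>> move_arm(deltas=[[[0.036, -0.015, 0], 0, 100], [[0.036, -0.015, 0], 0, 100], [[0, 0, 0], 0, 100], [[0, 0, 0], 0, 100]])

```text
time_s: 28.17
tcp_pos: [508.3, -297.5, 166.3]
orientation: [3.102, 0.443, 0.07]
ft_force: [-1.0, 0.2, -0.6]
opening: 0.998
```

>>> move_arm(deltas=[[[-0.015, 0.002, 0], 0, 100], [[-0.015, 0.002, 0], 0, 100], [[-0.015, 0.002, 0], 0, 100], [[-0.015, 0.002, -0.005], 0, 100], [[-0.01, 0.002, -0.008], 0, 100]])

```text
time_s: 28.58
tcp_pos: [435.9, -283.8, 153.1]
orientation: [3.1, 0.449, 0.072]
ft_force: [0.7, -0.3, 1.3]
opening: 0.997
```

```bash
python3 chk.py;python3 lid.py 89 w5
```

```text
tcp [ 435.9 -283.8  153.1] axis [ 0.047 -0.002 -0.999] jaw deg -73.5 q [-0.82  0.36  1.65  0.04  1.1   0.45] F [ 0.7 -0.3  1.3] op 0.997
[ 246  172   41   73 2861] c=(435.6,-291.7) long=60.4 short=31.8 longdir=16.3deg
[ 434.36105364 -282.81956136  151.33298478]
```

>>> move_arm(deltas=[[[-0.002, -0.004, -0.01], 0, 100], [[-0.002, -0.004, -0.02], 0, 100], [[0, 0, -0.02], 0, 100], [[0, 0, -0.015], 0, 100], [[0, 0, -0.005], 0, 100]])

```text
time_s: 29.05
tcp_pos: [429.7, -289.1, 82.1]
orientation: [3.098, 0.449, 0.074]
ft_force: [0.7, 0.4, -0.6]
opening: 1.001
```

```bash
python3 chk.py
```

```text
tcp [ 429.7 -289.1   82.1] axis [ 0.048 -0.003 -0.999] jaw deg -73.5 q [-0.84  0.45  1.73  0.04  0.93  0.42] F [ 0.7  0.4 -0.6] op 1.001
```

>>> move_arm(deltas=[[[0.002, -0.001, -0.01], 0, 100], [[0.001, 0, -0.013], 0, 100], [[0, 0, -0.01], 0, 100], [[0, 0, -0.005], 0, 100], [[0, 0, 0], 0, 100]])

```text
time_s: 29.47
tcp_pos: [433.9, -289.6, 42.9]
orientation: [3.096, 0.45, 0.076]
ft_force: [-1.0, 0.3, -0.3]
opening: 0.997
```

```bash
python3 chk.py
```

```text
tcp [ 433.9 -289.6   42.9] axis [ 0.05  -0.005 -0.999] jaw deg -73.5 q [-0.83  0.52  1.75  0.04  0.84  0.42] F [-1.   0.3 -0.3] op 0.997
```

>>> move_arm(deltas=[[[0.001, 0, -0.004], 0, 100], [[0, 0, 0], 0, 60], [[0, 0, 0], 0, 40], [[0, 0, 0], 0, 25], [[0, 0, 0], 0, 10]])

```text
time_s: 29.88
tcp_pos: [435.9, -290.3, 40.2]
orientation: [3.094, 0.45, 0.078]
ft_force: [0.3, 0.7, 0.4]
opening: 0.455
```

>>> move_arm(deltas=[[[0, 0, 0], 0, 0], [[0, 0, 0], 0, 0], [[0, 0, 0], 0, 0], [[0, 0, 0], 0, 0], [[0, 0, 0], 0, 0]])

```text
time_s: 30.3
tcp_pos: [435.9, -290.4, 40.8]
orientation: [3.093, 0.45, 0.079]
ft_force: [0.5, 0.8, -0.1]
opening: 0.366
```

```bash
python3 chk.py
```

```text
tcp [ 435.9 -290.4   40.8] axis [ 0.052 -0.007 -0.999] jaw deg -73.5 q [-0.83  0.52  1.75  0.05  0.83  0.42] F [ 0.5  0.8 -0.1] op 0.366
```

>>> move_arm(deltas=[[[0, 0, 0.01], 0, 0], [[0, 0, 0.03], 0, 0], [[0, 0, 0.035], 0, 0], [[0, 0, 0.035], 0, 0], [[0.003, 0.01, 0.02], 0, 0]])

```text
time_s: 30.72
tcp_pos: [435.7, -278.5, 173.5]
orientation: [3.103, 0.448, 0.069]
ft_force: [-0.3, 0.1, -0.2]
opening: 0.366
```

>>> move_arm(deltas=[[[0.008, 0.025, 0], 0, 0], [[0.009, 0.032, 0], -0.04, 0], [[0.009, 0.032, 0], -0.04, 0], [[0.009, 0.032, 0], 0, 0], [[0.009, 0.032, 0], 0, 0]])

```text
time_s: 31.13
tcp_pos: [481.3, -125.3, 184.3]
orientation: [3.105, 0.303, 0.084]
ft_force: [0.8, -0.4, -0.5]
opening: 0.367
```

>>> move_arm(deltas=[[[0.009, 0.032, 0], 0, 0], [[0.009, 0.032, 0], 0, 0], [[0.009, 0.032, 0], 0, 0], [[0.009, 0.032, 0], 0, 0], [[0.009, 0.032, 0], 0, 0]])

```text
time_s: 31.55
tcp_pos: [526.7, 43.2, 188.9]
orientation: [3.103, 0.301, 0.09]
ft_force: [1.3, -0.5, -0.9]
opening: 0.364
```

>>> move_arm(deltas=[[[0.009, 0.032, 0], 0, 0], [[0.009, 0.032, 0], 0, 0], [[0.009, 0.032, 0], 0, 0], [[0.009, 0.03, 0], 0, 0], [[0.008, 0.02, 0], 0, 0]])

```text
time_s: 31.97
tcp_pos: [570.6, 199.6, 193.3]
orientation: [3.103, 0.304, 0.095]
ft_force: [0.5, -0.5, 0.1]
opening: 0.368
```

```bash
python3 chk.py
```

```text
tcp [570.6 199.6 193.3] axis [ 0.063 -0.016 -0.998] jaw deg -78.8 q [ 0.15  0.49  1.35 -0.03  1.25  1.54] F [ 0.5 -0.5  0.1] op 0.368
```

>>> move_arm(deltas=[[[0.006, 0.018, 0], 0, 0], [[0.003, 0.01, 0], 0, 0], [[0, 0, -0.01], 0, 0], [[0, 0, -0.015], 0, 0], [[0, 0, -0.01], 0, 0]])

```text
time_s: 32.38
tcp_pos: [580.0, 233.9, 160.7]
orientation: [3.103, 0.314, 0.103]
ft_force: [-0.8, 0.3, -1.9]
opening: 0.368
```

```bash
python3 chk.py
```

```text
tcp [580.  233.9 160.7] axis [ 0.068 -0.014 -0.998] jaw deg -78.5 q [ 0.21  0.56  1.32 -0.03  1.2   1.59] F [-0.8  0.3 -1.9] op 0.368
```

>>> move_arm(deltas=[[[0.004, 0.005, -0.015], 0, 0], [[0.002, 0.003, -0.02], 0, 0], [[0, 0, -0.015], 0, 0], [[0, 0, -0.005], 0, 0], [[0, 0, 0], 0, 0]])

```text
time_s: 32.8
tcp_pos: [583.8, 237.9, 100.3]
orientation: [3.102, 0.309, 0.094]
ft_force: [-1.1, -0.8, -1.4]
opening: 0.367
```

```bash
python3 chk.py wrist scene; cd pics; python3 -c "
import cv2,glob,os
f=sorted(glob.glob('scene_*')+glob.glob('wrist_*'),key=os.path.getmtime)[-2:];a=[cv2.imread(x) for x in f]
s=[x for x,n in zip(a,f) if 'scene' in n][0][120:248,190:390];w=[x for x,n in zip(a,f) if 'wrist' in n][0]
s=cv2.resize(s,(600,384));cv2.imwrite('j4.png',cv2.resize(cv2.hconcat([s,w]),(800,276)))"
```

```text
tcp [583.8 237.9 100.3] axis [ 0.062 -0.017 -0.998] jaw deg -78.7 q [ 0.21  0.64  1.36 -0.03  1.09  1.6 ] F [-1.1 -0.8 -1.4] op 0.367
wrist_32.8
scene_32.8
```

View pics/j4.png

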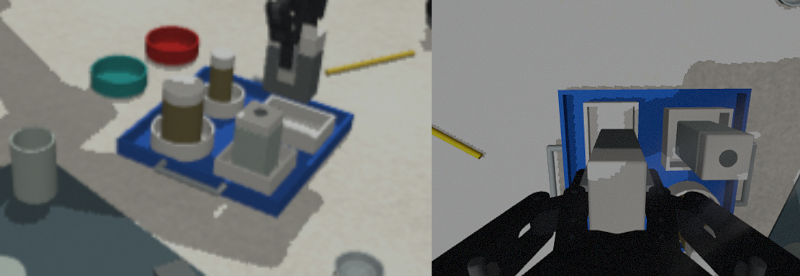

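The square jar stands in its well at (255,140). The case hangs upright in line with the oblong well (wrist half, (612,120)). I lower it.

>>> move_arm(deltas=[[[0.001, 0.003, -0.012], 0, 0], [[0, 0.001, -0.013], 0, 0], [[0, 0, -0.01], 0, 0], [[0, 0, -0.004], 0, 0], [[0, 0, 0], 0, 0]])

```text
time_s: 33.32
tcp_pos: [587.4, 242.5, 63.7]
orientation: [3.103, 0.307, 0.109]
ft_force: [0.7, 0.6, -1.2]
opening: 0.369
```

```bash
python3 chk.py
```

```text
tcp [587.4 242.5  63.7] axis [ 0.072 -0.015 -0.997] jaw deg -78.7 q [ 0.22  0.68  1.38 -0.04  1.01  1.61] F [ 0.7  0.6 -1.2] op 0.369
```

>>> move_arm(deltas=[[[-0.002, 0, -0.008], 0, 0], [[0, 0, -0.005], 0, 0], [[0, 0, -0.001], 0, 0], [[0, 0, 0], 0, 0]])

```text
time_s: 33.65
tcp_pos: [585.6, 242.6, 49.0]
orientation: [3.103, 0.307, 0.111]
ft_force: [-0.2, -0.2, -1.6]
opening: 0.368
```

```bash
python3 chk.py
```

```text
tcp [585.6 242.6  49. ] axis [ 0.073 -0.014 -0.997] jaw deg -78.7 q [ 0.22  0.7   1.4  -0.04  0.98  1.61] F [-0.2 -0.2 -1.6] op 0.368
```

>>> move_arm(deltas=[[[0, 0, -0.002], 0, 0], [[0, 0, 0], 0, 0], [[0, 0, 0], 0, 40], [[0, 0, 0], 0, 46], [[0, 0, 0], 0, 58]])

```text
time_s: 34.07
tcp_pos: [586.6, 242.8, 48.4]
orientation: [3.103, 0.307, 0.116]
ft_force: [0.7, 0.4, 0.3]
opening: 0.576
```

>>> move_arm(deltas=[[[0, 0, 0], 0, 62], [[0, 0, 0.01], 0, 62], [[0, 0, 0.025], 0, 62], [[0, 0, 0.035], 0, 62], [[0, 0, 0.035], 0, 62]])

```text
time_s: 34.48
tcp_pos: [582.6, 241.7, 151.2]
orientation: [3.102, 0.307, 0.094]
ft_force: [0.5, 0.5, 0.5]
opening: 0.621
```

>>> move_arm(deltas=[[[0, -0.01, 0.02], 0, 62], [[-0.01, -0.03, 0.01], 0, 62], [[-0.01, -0.035, 0], 0, 62], [[-0.01, -0.035, 0], 0, 62], [[-0.01, -0.035, 0], 0, 62]])

```text
time_s: 34.9
tcp_pos: [544.1, 98.4, 196.6]
orientation: [3.101, 0.322, 0.128]
ft_force: [1.2, 0.1, 0.1]
opening: 0.622
```

>>> move_arm(deltas=[[[-0.01, -0.035, 0], 0, 62], [[-0.01, -0.035, 0], 0, 62], [[-0.01, -0.035, 0], 0, 62], [[-0.01, -0.025, 0], 0, 62], [[0, 0, 0], 0, 62]])

```text
time_s: 35.32
tcp_pos: [500.1, -41.6, 202.2]
orientation: [3.098, 0.316, 0.138]
ft_force: [-0.6, 0.7, 0.1]
opening: 0.618
```

```bash
python3 chk.py; python3 - <<'E'
from h import *;from station import manip
t=manip.camera("top");s=manip.camera("scene");P=cloud(t)
for n,q,z in[("jar",(510,124),89),("vial",(489,222),85),("sq",(607,145),87),("case",(587,242),95),("ojar",(457,-60),75),("osq",(439,-176),75)]:
    m=((abs(P[...,2]-z)<9)&(np.hypot(P[...,0]-q[0],P[...,1]-q[1])<42))
    v,u=np.nonzero(m);print(n,m.sum(),"z",np.median(P[m][:,2]).round(1) if m.any() else None,rect(cast(t,np.c_[u,v],z)) if m.any() else "")
a=cv2.resize(t["color"][110:270,110:430],(800,400),interpolation=3);b=cv2.resize(s["color"][100:260,60:380],(400,200),interpolation=3)
cv2.imwrite("pics/end.png",np.vstack([a,np.hstack([b,b*0])])[:,:,::-1])
E
```

```text
tcp [500.1 -41.6 202.2] axis [ 0.09  -0.016 -0.996] jaw deg -78.4 q [-0.32  0.24  1.68  0.02  1.13  1.04] F [-0.6  0.7  0.1] op 0.618
jar 387 z 88.6 c=(508.4,124.9) long=49.8 short=47.2 longdir=44.6deg
vial 144 z 84.5 c=(486.3,221.3) long=29.6 short=27.0 longdir=89.1deg
sq 345 z 86.6 c=(607.2,144.7) long=43.6 short=42.4 longdir=11.6deg
case 379 z 94.8 c=(584.2,240.7) long=60.8 short=33.5 longdir=10.8deg
ojar 57 z 74.2 c=(447.0,-57.7) long=48.0 short=28.0 longdir=71.5deg
osq 119 z 74.6 c=(439.1,-176.7) long=43.2 short=41.8 longdir=-68.9deg
```

View pics/end.png

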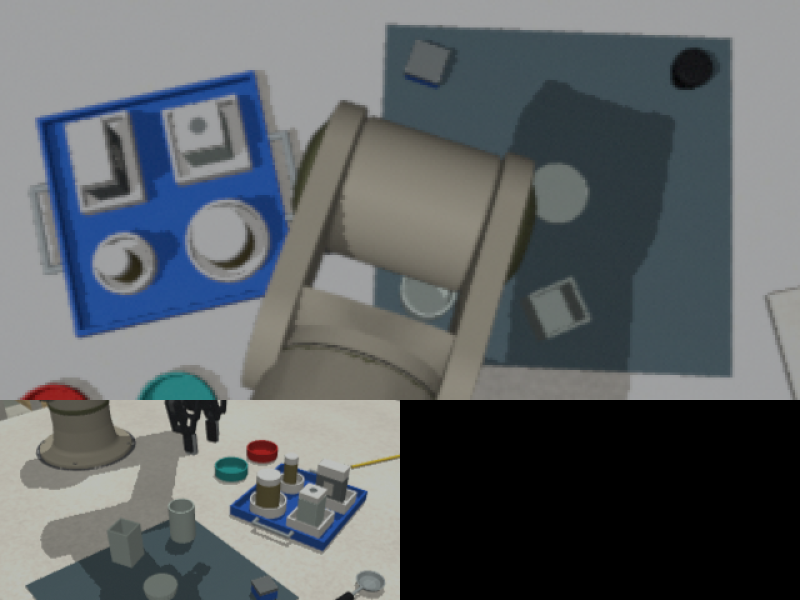

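All four stand upright at the expected top heights, each in its own well, and the gripper is empty and clear. The open square jar hasn't moved. The arm partly hides the open round jar in the top view (the measured part looks cut off), but it stands in place in the scene view. I let the arm settle, then hand in.

>>> move_arm(deltas=[[[0, 0, 0], 0, 62], [[0, 0, 0], 0, 62], [[0, 0, 0], 0, 62]])

```text
time_s: 35.67
tcp_pos: [502.0, -36.4, 203.0]
orientation: [3.098, 0.323, 0.141]
ft_force: [0.3, 0.6, 0.3]
opening: 0.62
```

```bash
python3 chk.py; python3 -c "
from station import manip
print(manip.close_job())"
```

```text
tcp [502.  -36.4 203. ] axis [ 0.092 -0.014 -0.996] jaw deg -78.2 q [-0.31  0.24  1.67  0.02  1.14  1.04] F [0.3 0.6 0.3] op 0.62
the job is handed in; nothing more can be done
None
```

I packed the round jar, vial, square jar and slide case, in that order, into their own wells in the blue caddy and handed the job in at about 36 s. Every item stayed upright throughout.

**Last checks:** in the top view all four lids are within 0.5 mm of the height expected for standing on the well floors, and within about 4 mm of the well centres. The gripper was empty and clear of everything, and the force readings between moves never exceeded about 2.5 N.

**Open jars:** the open square jar measured exactly where it was before. The arm partly hid the open round jar from the top camera, so that reading is cut off. It stands in place in the scene picture, and nothing went near it.

**Problems on the way:**
- My first grip on the round jar was too high, because the arm rose as the fingers closed. I opened and gripped lower before lifting.
- The tool also drifted up to about 5° out of vertical. I corrected this on most trips, and everything settled flat on release.

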